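Set the slope of a sketch-box easel

TASK

Someone wants to paint at the wooden sketch-box easel. Raise its stiff-hinged lid by the dark wooden tongue until the lid is at the slope shown by the red pointer on the easel's left side, so that lid edge and pointer lie side by side, and leave it standing there. Do not shift the pointer, and leave the bowl, the tub and the glaze jar where they are.

Things in the scene. Friction and masses are not known exactly. Their poses are not given: they have to be found in the camera images.
- easel_box: Open wooden sketch box, 220 mm deep (x), 260 mm wide (y), 54 mm high, fixed; origin under its centre on the table, its +x points from its front (tongue side) to its hinge side, +y to its left, z up. Along its left side, 130 to 155 mm from its middle, stand a brass quarter-circle scale (radius 150 mm about the hinge) and the red pointer.
- easel_hinge (a point): Middle of the hinge axis: 105 mm behind the box's centre, 62 mm above the table. The axis runs along the box's y. Lid and pointer both turn about this axis.
- easel_lid (a joint): Opening angle of the lid (rad): 0 is level and shut, it grows as the front edge rises; stop at 1.75. The hinge is stiff: the lid stays where it is left; about 4 to 8 N at the tongue raises it, about 2 N lowers it. The lid is light wood, 215 mm from hinge to front edge, 260 mm wide, 8 mm thick (11 mm at its frame).
- lid_grip (a point): Grasp point on the dark wooden tongue that sticks out of the middle of the lid's front edge, 247 mm from the hinge axis in the lid's plane. The tongue is 26 mm wide (along the hinge axis), 14 mm thick, 63 mm long; this point is 32 mm out of the edge. Pinched across its width it can swivel between the pads as the lid turns. x of this frame points in the lid's plane to the hinge.
- easel_pointer (a joint): Angle of the red pointer (rad), counted as the lid's angle: at equal values lid and pointer are parallel, edge beside pointer. It is between 0.6 and 1.1 and is already set.
- pointer_tip (a point): Tip of the red flat pointer arm, 200 mm from the hinge axis, 146 mm to the left of the lid's middle. x of this frame points along the arm toward the hinge.
- bowl: Grey ruffled clay bowl, 130 mm wide, 59 mm high, standing in front to the left; origin under its centre.
- tub: Grey water tub, 76 mm wide, 58 mm high, standing to the right; origin under its centre.
- jar: Glaze jar with a rust-brown cap, 57 mm wide, 68 mm high, standing in front to the right; origin under its centre.

How it is judged:
By the outcome, as a careful person would: the job done as asked, in the order asked, and still so for the second after the job is handed in, with the robot touching nothing.
It also fails if it takes over 35 s, if anything falls off the work surface, if the arm or the gripper's body presses on something with over 40 N, if the wrist force passes 120 N, or if a joint passes its speed limit or range.

ROBOT

A 6-joint arm with a two-finger parallel gripper is mounted at the origin on a cart in front of the work surface, level with it; the furniture and walls round the work are solid. World frame = base frame: x ahead of the robot, y to its left, z up, the work surface at z = 0. Lengths are in mm, angles in rad, forces in N, time in s.
With the tool pointing down it reaches from about 300 to 775 mm from the base axis. Payload 14.6 kg.
Tool frame: the origin (TCP) lies at the centre of the arm's flange, where the gripper is bolted on; the fingertips stand 199 mm ahead of it and the grasp point (between the pads) lies 180 mm ahead of it; z points along the fingers, y is the line along which they close (so a half turn about z gives the same grasp; the last joint's range is limited). The gripper opens to 94 mm and grips with 3 to 60 N. Pads are 16 mm wide; open, the fingers measure 119 mm over their backs; the gripper's body (75 mm by 177 mm) begins 78 mm behind the grasp point.
Start: joints at [1.278, 0.3, 1.521, -0, 1.321, -0.067], TCP at [123.136, 536.03, 404.646] pointing down, gripper open.
Joint ranges: [-3.03, 3.03], [-0.79, 2.21], [0.23, 2.52], [-1.04, 4.18], [0, 3.07], [-2.55, 2.55]. Speed limits (rad/s): [2.22, 2.22, 2.57, 3.14, 3.14, 3.14].

INTERFACE

Orientations are given as [roll, pitch, yaw] about the fixed x, y, z axes, in that order (R = Rz(yaw) Ry(pitch) Rx(roll)).
In Python, from cell import manip, optics, workorder gives the robot as it stands.
- The arm moves only by the tool step_arm, never from a script. Its argument "increments" is a list that holds one entry, the list of rows, each a list of 7 numbers: the turn, a rotation vector about the tool's x, y, z as a fraction of full scale, then the shift along the tool's x, y, z as a fraction of full scale, then the closure, from -1 (fully open) to 1 (shut). In form: [[[wx, wy, wz, tx, ty, tz, fingers], ...]]. A call has 1 to 5 rows; each row shifts and turns the commanded pose from where the row before left it, along the tool's axes as they then stand; what a row does not reach is not made up. Full scale, the value 1, is 40 mm for a shift and 45 degrees for a turn. A row lasts 1/10 s, in which the tool goes at most 50 mm and 8.59 degrees, less where a joint would pass 70% of its speed; a pose out of reach is approached as far as the arm can. A call with a number of a shift or a turn outside -1 to 1 is refused whole. A call with a gripper value outside its range is refused whole. The fingers move at their own pace and stop on an object; "newtons" is the grip in N (left out, the last holds). Time passes only in rows, so rows that do not move let the fingers close. It gives the time, the measured TCP pose, the force, the opening and the grip force at its end, in the units of the state.
- manip.read_state(): the state, without advancing time (a new reading comes with each control period).
- optics.camera(name): name is "side" or "top"; returns a dict with "frame" (400x640x3 uint8, red, green, blue), "range_z" (400x640 float32, mm along the optical axis (not along the pixel's ray), 0 where there is no reading), "mtx" (3x3 intrinsics, pixels), "cam_to_world" (4x4, takes a point from camera to world coordinates). Camera axes: x right, y down, z forward; pixel columns grow to the right and rows downward; lengths in mm; the calibration is good to about 2 mm. A picture is of the moment at which its call begins.
- workorder.sign_off(): hands the job in; it is judged then, once.
The state is a dict: "clock": time; "joints": joint angles; "qd": joint speeds; "effort": joint torques, N m; "eef_pos": TCP position; "eef_rot": TCP orientation; "wrist_force": force on the tool from outside, world axes, zero at the start; "moment": the same for the moment, N m; "finger_gap": finger opening in mm; "finger_force": force on a finger pad.
Only numpy, scipy, OpenCV 4.12 (cv2) and the standard library are available. Lean on these libraries where they do the work, as an engineer would, in place of code of your own. Each camera call takes 0.05 s, during which the arm holds its last target. There are 200 camera calls.

## Working session

There is one attempt and no reset: what is moved stays moved. The work goes in short steps, Python scripts to look and compute and a tool call to move; the robot and the scene stay as the last step left them, time stands still between calls to the robot, and variables do not carry over. Pictures are saved under pics/ and viewed, at most 10 in all, crops included, and the job is handed in when it is done.

Besides the shell and the picture viewer there is one more tool, called after "Emit:" by a JSON object that holds its "api" and its "payload". step_arm: Moves the arm, as the interface text tells. Its arguments: {"type":"object","properties":{"increments":{"type":"array","items":{"type":"array","items":{"type":"array","items":{"type":"number"}}}},"newtons":{"type":"number"}},"required":["increments"]}

```bash
mkdir -p pics; cat > h.py <<'E'
import numpy as np, cv2
from cell import manip, optics, workorder
def shot(n,f):
    c=optics.camera(n); cv2.imwrite(f"pics/{f}.png",c["frame"][:,:,::-1]); np.savez(f"pics/{f}.npz",**c); return c
def pt(c,u,v,r=1):
    d=c["range_z"][v-r:v+r+1,u-r:u+r+1]; d=d[d>0]
    z=np.median(d); p=np.linalg.inv(c["mtx"])@[u,v,1]*z
    return (c["cam_to_world"]@[*p,1])[:3]
E
python3 - <<'E'
from h import *
shot("top","t0");shot("side","s0");print(manip.read_state())
E
```

```text
{'clock': 0.1, 'joints': array([ 1.27838055e+00,  3.00410422e-01,  1.52150044e+00, -3.07456423e-06,
        1.32071975e+00, -6.66317368e-02]), 'qd': array([ 1.14968846e-03, -1.70878917e-03, -2.52665401e-03, -1.27654853e-03,
       -3.89686286e-05,  8.39787362e-04]), 'effort': array([-1.05719395e-03, -5.32639790e+01, -3.53291488e+01,  7.09247100e-02,
        2.34524725e-02, -6.57832402e-05]), 'eef_pos': array([123.14100256, 536.00955656, 404.15362644]), 'eef_rot': array([-3.14055680e+00, -6.61382017e-05,  2.91580934e+00]), 'wrist_force': array([-0.30962898, -0.57004381,  0.2307303 ]), 'moment': array([-0.03662442, -0.02816711,  0.03809501]), 'finger_force': 0.0, 'finger_gap': 94.29389672070835}
```

View pics/t0.png

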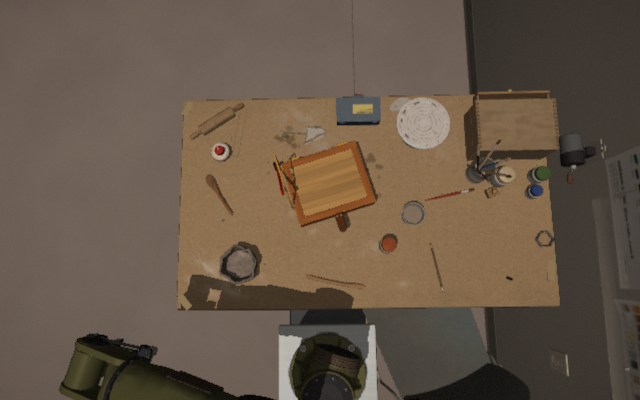

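View pics/s0.png

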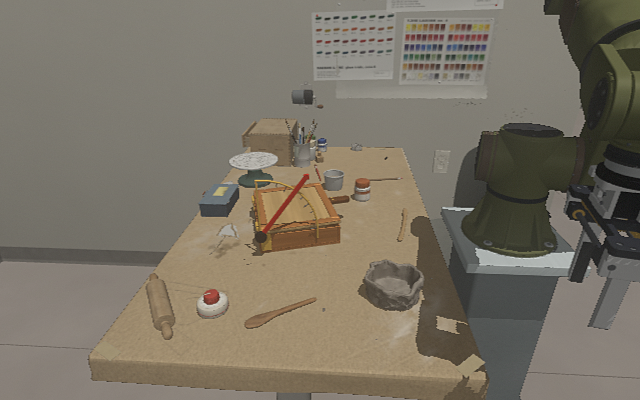

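The top view shows the box centred near (331,183), its tongue near (342,221), the jar at (388,243), the tub at (413,212) and the bowl at (239,263). In the side view the red pointer runs from (261,237) to (307,177). I'll enlarge both.

```bash
python3 - <<'E'
import cv2
a=cv2.imread("pics/t0.png")[130:240,260:400]; cv2.imwrite("pics/t0c.png",cv2.resize(a,None,fx=5,fy=5,interpolation=cv2.INTER_CUBIC))
a=cv2.imread("pics/s0.png")[165:260,235:375]; cv2.imwrite("pics/s0c.png",cv2.resize(a,None,fx=5,fy=5,interpolation=cv2.INTER_CUBIC))
E
```

```text
(no output)
```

View pics/t0c.png

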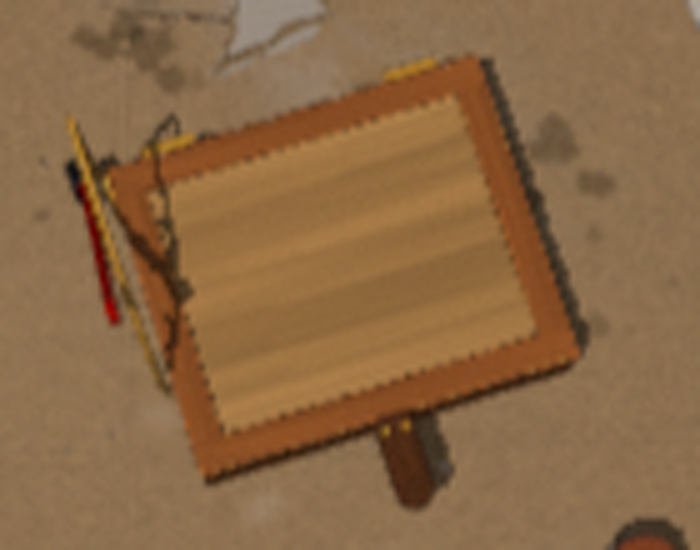

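View pics/s0c.png

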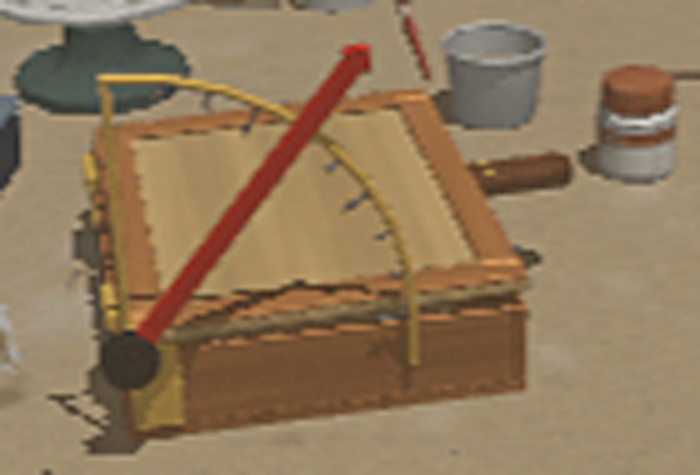

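```bash
cat >> h.py <<'E'
def cloud(c):
    v,u=np.mgrid[:400,:640]; z=c["range_z"]
    p=np.stack([u,v,np.ones_like(u)],-1)@np.linalg.inv(c["mtx"]).T*z[...,None]
    return p@c["cam_to_world"][:3,:3].T+c["cam_to_world"][:3,3]
E
python3 - <<'E'
from h import *
np.set_printoptions(precision=2,suppress=True)
t=np.load("pics/t0.npz");s=np.load("pics/s0.npz")
P=cloud(t);m=np.zeros((400,640),bool);m[135:240,268:385]=1
f=t["frame"].astype(int)
print("table z",np.median(P[240:250,300:360,2]))
k=m&(P[...,2]>45)&(P[...,2]<90)
# lid body: exclude tongue & scale by opening
kk=cv2.morphologyEx(k.astype(np.uint8),cv2.MORPH_OPEN,np.ones((17,17)))>0
q=P[kk];print("lid z",np.percentile(q[:,2],[5,50,95]))
r=cv2.minAreaRect(q[:,:2].astype(np.float32));print(r,cv2.boxPoints(r))
tg=k&~kk;tg[:212]=0;tg[:,:330]=0
q=P[tg];print("tongue",len(q),q.mean(0),q.min(0),q.max(0)); r=cv2.minAreaRect(q[:,:2].astype(np.float32));print(r)
for n,c in(("t",t),("s",s)):
    f=c["frame"].astype(int);R=(f[...,0]>90)&(f[...,1]<50)&(f[...,2]<50)
    b=np.zeros_like(R);b[(slice(140,215),slice(268,290)) if n=="t" else (slice(170,238),slice(255,315))]=1
    q=cloud(c)[R&b];print(n,len(q));print(q[::max(1,len(q)//12)])
C=cloud(s)
for n,u,v in(("jar",362,181),("tub",334,175),("bowl",392,266)):print(n,pt(s,u,v))
for n,u,v in(("jar",388,243),("tub",413,208),("bowl",239,263)):print(n,pt(t,u,v))
E
```

```text
table z 0.43305954314848805
lid z [63.64 69.22 75.27]
((607.6089477539062, 17.29327392578125), (221.7275848388672, 197.2162628173828), 16.931774139404297) [[ 472.83   79.34]
 [ 530.27 -109.33]
 [ 742.38  -44.75]
 [ 684.95  143.91]]
tongue 191 [486.63 -51.77  73.93] [ 425.54 -194.32   45.31] [517.82 -18.6   82.7 ]
((459.5066833496094, -97.70672607421875), (193.18185424804688, 62.24689483642578), 55.083805084228516)
t 40
[[667.28 156.95  78.8 ]
 [642.6  149.51 113.67]
 [633.94 145.2  123.01]
 [623.58 139.98 140.85]
 [611.19 138.45 154.33]
 [602.27 133.94 166.91]
 [593.09 132.29 181.75]
 [586.01 131.78 186.37]
 [581.66 128.04 192.82]
 [574.07 127.18 200.73]
 [564.34 124.98 221.1 ]
 [561.64 122.23 219.13]
 [558.55 119.25 219.41]
 [551.92 121.77 223.51]]
s 191
[[556.91 123.35 221.43]
 [563.79 130.08 211.01]
 [568.69 132.45 201.39]
 [574.12 131.27 190.11]
 [581.67 133.76 177.61]
 [591.47 138.16 165.88]
 [606.82 139.56 152.45]
 [616.73 143.33 143.  ]
 [627.14 144.76 132.27]
 [633.93 152.62 122.18]
 [632.52 149.93 112.23]
 [651.01 151.17  98.01]
 [653.35 156.53  86.5 ]]
jar [ 407.36 -197.83   67.9 ]
tub [ 505.13 -320.99   36.87]
bowl [348.36 236.98  40.74]
jar [ 412.29 -203.74   68.07]
tub [ 529.33 -296.     32.21]
bowl [355.88 289.33   9.41]
```

```bash
cat >> h.py <<'E'
def ray(c,u,v):
    d=c["cam_to_world"][:3,:3]@np.linalg.inv(c["mtx"])@[u,v,1]; return c["cam_to_world"][:3,3],d
def atz(c,u,v,z):
    o,d=ray(c,u,v); return o+d*(z-o[2])/d[2]
def onplane(c,u,v,p0,n):
    o,d=ray(c,u,v); return o+d*((p0-o)@n)/(d@n)
E
python3 - <<'E'
from h import *
np.set_printoptions(precision=2,suppress=True)
t=np.load("pics/t0.npz");s=np.load("pics/s0.npz")
cr=lambda x,y:(260+x/5-.4,130+y/5-.4); cs=lambda x,y:(235+x/5-.4,165+y/5-.4)
TR,BR,BL,TL=[atz(t,*cr(*p),67)[:2] for p in((483,60),(580,350),(207,478),(107,182))]
L=np.linalg.norm
print(TR,BR,BL,TL,"wid",L(TR-TL),L(BR-BL),"dep",L(TR-BR),L(TL-BL))
ey=(TL+BL-TR-BR);ex=(TR+TL-BR-BL);ex/=L(ex);ey/=L(ey)
print("yaw",np.arctan2(ex[1],ex[0]),np.arctan2(-ey[0],ey[1]))
yaw=(np.arctan2(ex[1],ex[0])+np.arctan2(-ey[0],ey[1]))/2
ex=np.array([np.cos(yaw),np.sin(yaw),0]);ey=np.array([-ex[1],ex[0],0])
F=np.append((BR+BL)/2,0);B=np.append((TR+TL)/2,0);print("front",F,"back",B)
H=F+215*ex;H[2]=62;print("hinge",H,"from back edge",(H-B)@ex)
for p in((405,420),(415,505),(430,470),(385,440)):
    g=atz(t,*cr(*p),69);print("tongue px",((g-H)@ex,(g-H)@ey))
for p in((480,178),(570,168)):
    print("tongue 3d",pt(s,*[int(round(i)) for i in cs(*p)]))
# pointer
for n,c in(("t",t),("s",s)):
    f=c["frame"].astype(int);R=(f[...,0]>90)&(f[...,1]<50)&(f[...,2]<50)
    b=np.zeros_like(R);b[(slice(140,215),slice(268,290)) if n=="t" else (slice(170,238),slice(255,315))]=1
    v,u=np.nonzero(R&b);n_=ey
    for off in (146,149):
        q=np.array([onplane(c,a,bb,H+off*ey,n_) for a,bb in zip(u,v)])-H
        X=-q@ex;Z=q[:,2]
        vx,vy,x0,y0=cv2.fitLine(np.c_[X,Z].astype(np.float32),cv2.DIST_HUBER,0,.01,.01).ravel()
        a=np.arctan(vy/vx);print(n,off,"angle",a,"perp off",-x0*np.sin(a)+y0*np.cos(a),"maxr",np.hypot(X,Z).max())
    q=cloud(c)[v,u]-H
    print(" depth y",np.median(q@ey)); X=-q@ex;Z=q[:,2]
    vx,vy,x0,y0=cv2.fitLine(np.c_[X,Z].astype(np.float32),cv2.DIST_HUBER,0,.01,.01).ravel();a=np.arctan(vy/vx);print(" depth angle",a,-x0*np.sin(a)+y0*np.cos(a))
np.savez("fr.npz",H=H,ex=ex,ey=ey,yaw=yaw); print("grip",H-247*ex)
# hub
print("hub", onplane(s,*cs(130,360),H+150*ey,ey)-H)
E
```

```text
[ 751.93 -110.59] [ 554.5  -168.76] [474.28  76.4 ] [673.13 141.67] wid 264.27730284207524 257.950007494585 dep 205.82406813641472 209.28182420368623
yaw 0.3019812283506416 0.3094208928655687
front [514.39 -46.18   0.  ] back [712.53  15.54   0.  ]
hinge [719.42  18.53  62.  ] from back edge 7.4728027697014685
tongue px (np.float64(-221.33293578131213), np.float64(-5.41856440179588))
tongue px (np.float64(-275.9137890786273), np.float64(6.248109533962678))
tongue px (np.float64(-257.4396208069821), np.float64(-10.308330983670707))
tongue px (np.float64(-229.63489176993204), np.float64(11.13573867314813))
tongue 3d [503.23 -36.41  74.24]
tongue 3d [ 449.02 -195.71    5.05]
t 146 angle 1.0015227 perp off 0.21365356 maxr 274.11916850020526
t 149 angle 1.0015227 perp off -22.246395 maxr 218.16552621185608
 depth y 147.306681910453
 depth angle 0.8907971 5.8513794
s 146 angle 0.89235395 perp off -0.40841293 maxr 201.02526129794492
s 149 angle 0.8923666 perp off 0.8335762 maxr 201.65389117178816
 depth y 151.2053159427716
 depth angle 0.8991032 1.0436401
grip [483.87 -55.81  62.  ]
hub [-46.29 142.68   1.35]
```

Measured values agree with the given sizes: hinge at (719,19), yaw 0.306, pointer at about 0.892 rad with its tip at r=201. Tongue grip point is (484,-56,62). I'll turn the tool about +0.53 in yaw so it closes along the hinge axis, then travel high.

Emit:
{"api": "step_arm", "payload": {"increments": [[[0, 0, -0.17, 0, 0, 0, -1], [0, 0, -0.17, 0, 0, 0, -1], [0, 0, -0.17, 0, 0, 0, -1], [0, 0, -0.167, 0, 0, 0, -1], [0, 0, 0, -0.23, -0.9, 0, -1]]]}}

```text
clock: 0.6
eef_pos: [141.8, 505.5, 403.9]
eef_rot: [-3.141, -0.001, -2.828]
wrist_force: [1.2, 0.3, 1.1]
finger_gap: 93.9
finger_force: 0.0
```

Emit:
{"api": "step_arm", "payload": {"increments": [[[0, 0, 0, -0.23, -0.9, 0, -1], [0, 0, 0, -0.23, -0.9, 0, -1], [0, 0, 0, -0.23, -0.9, 0, -1], [0, 0, 0, -0.23, -0.9, 0, -1], [0, 0, 0, -0.23, -0.9, 0, -1]]]}}

```text
clock: 1.1
eef_pos: [241.2, 345.3, 404.5]
eef_rot: [-3.141, -0.0, -2.835]
wrist_force: [0.8, 0.3, 1.2]
finger_gap: 93.9
finger_force: 0.0
```

Emit:
{"api": "step_arm", "payload": {"increments": [[[0, 0, 0, -0.23, -0.9, 0, -1], [0, 0, 0, -0.23, -0.9, 0, -1], [0, 0, 0, -0.23, -0.9, 0, -1], [0, 0, 0, -0.23, -0.9, 0, -1], [0, 0, 0, -0.23, -0.9, 0, -1]]]}}

```text
clock: 1.6
eef_pos: [339.3, 187.5, 404.6]
eef_rot: [-3.142, 0.0, -2.836]
wrist_force: [0.3, 1.0, -0.1]
finger_gap: 94.0
finger_force: 0.0
```

Emit:
{"api": "step_arm", "payload": {"increments": [[[0, 0, 0, -0.23, -0.95, 0, -1], [0, 0, 0, -0.23, -0.95, 0, -1], [0, 0, 0, -0.23, -0.95, 0, -1], [0, 0, 0, -0.23, -0.95, 0, -1], [0, 0, 0, -0.23, -0.95, 0, -1]]]}}

```text
clock: 2.1
eef_pos: [440.5, 19.9, 404.5]
eef_rot: [3.142, -0.0, -2.836]
wrist_force: [-0.5, 0.2, 0.6]
finger_gap: 93.9
finger_force: 0.0
```

Emit:
{"api": "step_arm", "payload": {"increments": [[[0, 0, 0, -0.2, -0.9, 0, -1], [0, 0, 0, -0.2, -0.9, 0, -1], [0, 0, 0, 0, 0, 0, -1], [0, 0, 0, 0, 0, 0, -1]]]}}

```text
clock: 2.5
eef_pos: [476.9, -42.6, 404.1]
eef_rot: [3.141, -0.001, -2.837]
wrist_force: [0.3, 0.6, -1.1]
finger_gap: 94.1
finger_force: 0.0
```

```bash
cat > d.py <<'E'
from h import *
import sys
f=np.load("fr.npz");a=float(sys.argv[1]);H,ex,ey=f["H"],f["ex"],f["ey"]
s=manip.read_state();G=H-247*np.cos(a)*ex+np.array([0,0,247*np.sin(a)+180])
d=G-s["eef_pos"];print("tool shift units x,y,z:",np.round([-d@ex/40,d@ey/40,-d[2]/40],3),"lid angle now by TCP",np.arctan2(s["eef_pos"][2]-180-62,-(s["eef_pos"]-H)@ex),"r",np.hypot(s["eef_pos"][2]-242,(s["eef_pos"]-H)@ex),s["eef_rot"],s["joints"],s["clock"])
E
python3 d.py 0; python3 -c "
from h import *
shot('top','t1')
a=cv2.imread('pics/t1.png')[110:300,230:470];cv2.imwrite('pics/t1c.png',cv2.resize(a,None,fx=3,fy=3))"
```

```text
tool shift units x,y,z: [-0.066 -0.367  4.053] lid angle now by TCP 0.5759369709397076 r 297.6644167436882 [ 3.14091580e+00 -1.05576090e-03 -2.83701047e+00] [-1.65623247e-01  1.41411282e-01  1.71569740e+00  1.30325362e-04
  1.28573182e+00 -2.04103813e+00] 2.5
```

View pics/t1c.png

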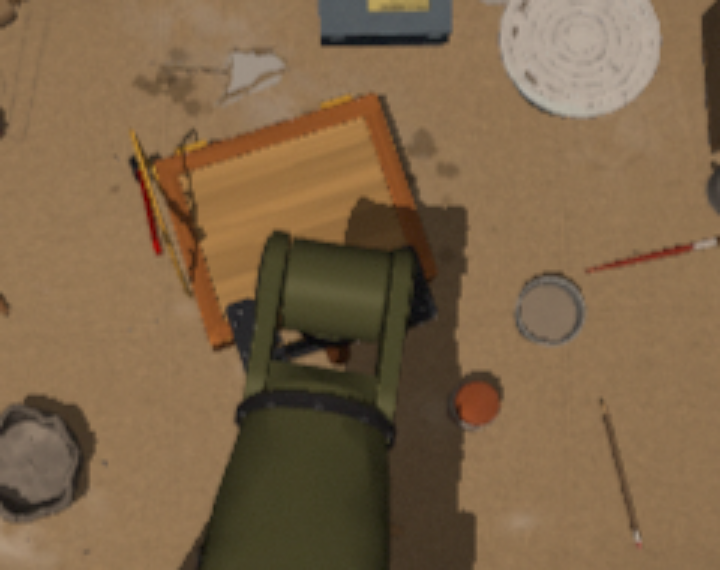

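The arm hides most of the tongue, but its end shows at crop (338,353), between the fingers. I'll correct the offset and descend.

Emit:
{"api": "step_arm", "payload": {"increments": [[[0, 0, 0, -0.066, -0.367, 0, -1], [0, 0, 0, 0, 0, 0.9, -1], [0, 0, 0, 0, 0, 0.9, -1], [0, 0, 0, 0, 0, 0.9, -1], [0, 0, 0, 0, 0, 0.6, -1]]]}}

```text
clock: 3.05
eef_pos: [483.5, -55.2, 270.6]
eef_rot: [3.141, -0.001, -2.835]
wrist_force: [0.6, 0.8, 0.2]
finger_gap: 94.1
finger_force: 0.0
```

Emit:
{"api": "step_arm", "payload": {"increments": [[[0, 0, 0, 0, 0, 0.4, -1], [0, 0, 0, 0, 0, 0.3, -1], [0, 0, 0, 0, 0, 0, -1], [0, 0, 0, 0, 0, 0, -1]]]}}

```text
clock: 3.45
eef_pos: [484.1, -55.4, 245.3]
eef_rot: [-3.141, 0.001, -2.835]
wrist_force: [-0.1, 0.1, 0.6]
finger_gap: 94.2
finger_force: 0.0
```

```bash
python3 d.py 0; python3 -c "
from h import *
shot('side','s1')
a=cv2.imread('pics/s1.png')[120:260,235:415];cv2.imwrite('pics/s1c.png',cv2.resize(a,None,fx=4,fy=4))"
```

```text
tool shift units x,y,z: [ 0.009 -0.007  0.081] lid angle now by TCP 0.013199747109857043 r 246.67628076398245 [-3.14122303e+00  6.38271315e-04 -2.83529491e+00] [-1.89202941e-01  3.66064272e-01  1.84638433e+00 -2.70864997e-05
  9.28406796e-01 -2.06628067e+00] 3.45
```

View pics/s1c.png

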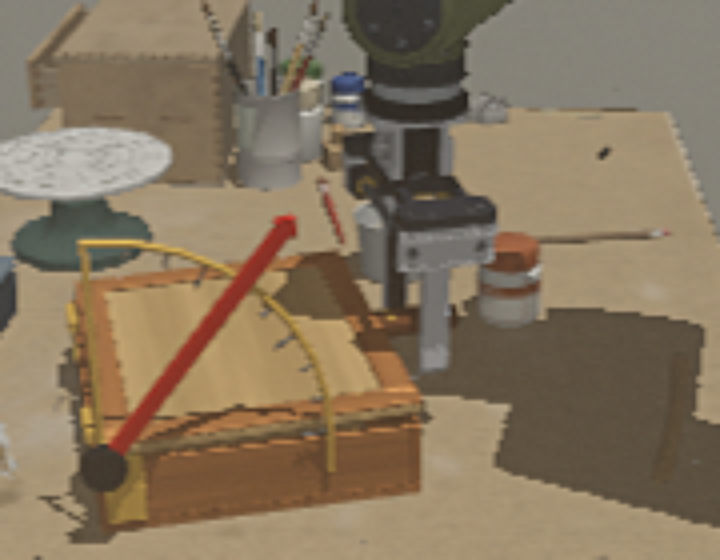

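The tongue lies between the two fingers at crop (385–455,318). Closing the gripper.

Emit:
{"api": "step_arm", "payload": {"increments": [[[0, 0, 0, 0, 0, 0.06, 1], [0, 0, 0, 0, 0, 0, 1], [0, 0, 0, 0, 0, 0, 1], [0, 0, 0, 0, 0, 0, 1], [0, 0, 0, 0, 0, 0, 1]]], "newtons": 25}}

```text
clock: 4.0
eef_pos: [483.9, -55.5, 242.3]
eef_rot: [-3.142, 0.0, -2.836]
wrist_force: [-1.0, 0.6, -0.2]
finger_gap: 57.4
finger_force: 0.0
```

Emit:
{"api": "step_arm", "payload": {"increments": [[[0, 0, 0, 0, 0, 0, 1], [0, 0, 0, 0, 0, 0, 1], [0, 0, 0, 0, 0, 0, 1]]], "newtons": 25}}

```text
clock: 4.3
eef_pos: [483.9, -55.5, 242.2]
eef_rot: [3.141, -0.0, -2.836]
wrist_force: [-3.5, 12.6, 0.1]
finger_gap: 33.6
finger_force: 7.5
```

```bash
python3 d.py 0; python3 -c "
import numpy as np
# grip arc increments (units) for steps of 0.06 rad: tool x = -ex (toward the front), z down
a0=0
for a in np.linspace(0,.892,16)[1:]:
    print(round(247*(np.cos(a)-np.cos(a0))/40,3),round(-247*(np.sin(a)-np.sin(a0))/40,3),end=' | ');a0=a"
```

```text
tool shift units x,y,z: [ 0.002 -0.009  0.006] lid angle now by TCP 0.0009164535711100716 r 246.90414372160066 [ 3.14141453e+00 -7.65931974e-05 -2.83576851e+00] [-1.89340531e-01  3.70840576e-01  1.84851523e+00  1.50971549e-04
  9.22388885e-01 -2.06605218e+00] 4.3
-0.011 -0.367 | -0.033 -0.366 | -0.054 -0.363 | -0.076 -0.359 | -0.097 -0.354 | -0.118 -0.348 | -0.138 -0.34 | -0.158 -0.331 | -0.178 -0.321 | -0.197 -0.31 | -0.215 -0.298 | -0.232 -0.285 | -0.248 -0.27 | -0.264 -0.255 | -0.279 -0.239 |
```

Left finger touched first, so the tongue centre is about 3.8 mm to the left (+ey). Recentring.

Emit:
{"api": "step_arm", "payload": {"increments": [[[0, 0, 0, 0, 0.095, 0, 1], [0, 0, 0, 0, 0, 0, 1], [0, 0, 0, 0, 0, 0, 1], [0, 0, 0, 0, 0, 0, 1]]], "newtons": 25}}

```text
clock: 4.7
eef_pos: [482.7, -51.8, 242.2]
eef_rot: [3.141, -0.0, -2.836]
wrist_force: [-0.9, 2.4, -0.7]
finger_gap: 26.0
finger_force: 25.0
```

Gap is 26.0 mm at 25 N, so the tongue is held. Raising along the arc.

Emit:
{"api": "step_arm", "payload": {"increments": [[[0, 0, 0, -0.011, -0.003, -0.367, 1], [0, 0, 0, -0.033, 0, -0.366, 1], [0, 0, 0, -0.054, 0, -0.363, 1], [0, 0, 0, -0.076, 0, -0.359, 1], [0, 0, 0, -0.097, 0, -0.354, 1]]]}}

```text
clock: 5.2
eef_pos: [493.1, -48.6, 314.6]
eef_rot: [3.141, -0.0, -2.836]
wrist_force: [5.7, 2.0, -9.0]
finger_gap: 26.1
finger_force: 25.0
```

```bash
python3 d.py 0.297
```

```text
tool shift units x,y,z: [ 0.004 -0.102  0.007] lid angle now by TCP 0.2983073179974375 r 246.92382380180172 [ 3.14109575e+00 -4.85252196e-04 -2.83576348e+00] [-1.72250768e-01  2.77722231e-01  1.77364251e+00  2.45696541e-04
  1.09088738e+00 -2.04898965e+00] 5.2
```

Emit:
{"api": "step_arm", "payload": {"increments": [[[0, 0, 0, -0.118, 0, -0.348, 1], [0, 0, 0, -0.138, 0, -0.34, 1], [0, 0, 0, -0.158, 0, -0.331, 1], [0, 0, 0, -0.178, 0, -0.321, 1], [0, 0, 0, -0.197, 0, -0.31, 1]]]}}

```text
clock: 5.7
eef_pos: [523.4, -39.4, 380.2]
eef_rot: [3.142, -0.002, -2.836]
wrist_force: [4.6, -1.8, -11.3]
finger_gap: 26.1
finger_force: 25.0
```

Emit:
{"api": "step_arm", "payload": {"increments": [[[0, 0, 0, -0.215, 0, -0.298, 1], [0, 0, 0, -0.232, 0, -0.285, 1], [0, 0, 0, -0.248, 0, -0.27, 1], [0, 0, 0, 0, 0, 0, 1], [0, 0, 0, 0, 0, 0, 1]]]}}

```text
clock: 6.2
eef_pos: [549.9, -31.1, 414.7]
eef_rot: [-3.14, 0.001, -2.836]
wrist_force: [6.0, -2.3, -2.3]
finger_gap: 26.1
finger_force: 25.0
```

```bash
python3 d.py 0.892; python3 -c "
from h import *
shot('side','s2')
a=cv2.imread('pics/s2.png')[120:260,235:395];cv2.imwrite('pics/s2c.png',cv2.resize(a,None,fx=4,fy=4,interpolation=cv2.INTER_CUBIC))"
```

```text
tool shift units x,y,z: [-0.537 -0.092 -0.489] lid angle now by TCP 0.7742011022680273 r 246.9695695244616 [-3.14036981e+00  9.71918710e-04 -2.83581480e+00] [-1.22918459e-01  2.93834524e-01  1.50525859e+00 -7.27278130e-04
  1.34110731e+00 -1.99932696e+00] 6.2
```

View pics/s2c.png

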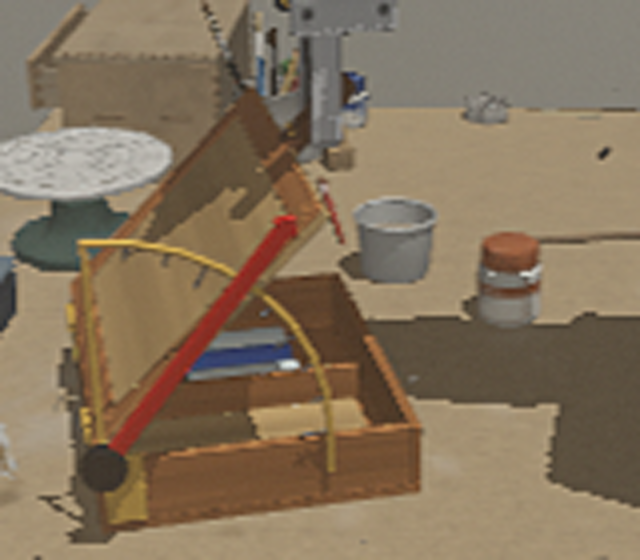

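The lid is up but its edge end at crop (322,213) is still short of the pointer tip at (287,226). I'll do most of the remaining move, then check the lid angle from the depth.

Emit:
{"api": "step_arm", "payload": {"increments": [[[0, 0, 0, -0.17, 0, -0.17, 1], [0, 0, 0, -0.18, 0, -0.165, 1], [0, 0, 0, -0.18, 0, -0.155, 1], [0, 0, 0, 0, 0, 0, 1], [0, 0, 0, 0, 0, 0, 1]]]}}

```text
clock: 6.75
eef_pos: [570.1, -25.0, 433.6]
eef_rot: [-3.14, 0.0, -2.836]
wrist_force: [7.6, -4.9, -5.0]
finger_gap: 25.6
finger_force: 25.0
```

```bash
cat > lid.py <<'E'
from h import *
import sys
f=np.load("fr.npz");H,ex,ey=f["H"],f["ex"],f["ey"]
def ang(n,a0):
    c=np.load(f"pics/{n}.npz");Q=cloud(c)-H
    X=-(Q@ex);Y=Q@ey;Z=Q[...,2]; r=X*np.cos(a0)+Z*np.sin(a0); w=-X*np.sin(a0)+Z*np.cos(a0)
    F=c["frame"].astype(int)
    m=(abs(w)<22)&(r>30)&(r<195)&(abs(Y)<112)&(c["range_z"]>0)&(F[...,0]>F[...,2]+25)
    for _ in range(4):
        A=np.c_[r[m],Y[m],np.ones(m.sum())];k=np.linalg.lstsq(A,w[m],rcond=None)[0]
        res=w-(k[0]*r+k[1]*Y+k[2]);m&=abs(res)<max(3,2.5*res[m].std())
    print(n,"plane angle",a0+np.arctan(k[0]),"k",k,m.sum(),res[m].std())
    m2=(abs(w)<22)&(r>20)&(r<195)&(abs(Y-147)<12)&(F[...,0]>90)&(F[...,1]<50)&(F[...,2]<50)
    k=np.polyfit(r[m2],w[m2],1);print("  pointer",a0+np.arctan(k[0]),k,m2.sum())
E
python3 d.py 0.892; python3 - <<'E'
from lid import *
shot('side','s3');shot('top','t3')
ang('s2',.774);ang('s3',.89);ang('t3',.89)
E
```

```text
tool shift units x,y,z: [-0.011 -0.086 -0.015] lid angle now by TCP 0.8891143627241496 r 246.79728025680848 [-3.14033808e+00  3.31170819e-07 -2.83621967e+00] [-1.07845644e-01  3.25948801e-01  1.41938519e+00 -1.16667572e-03
  1.39575469e+00 -1.98381207e+00] 6.75
s2 plane angle 0.7868654447536576 k [0.01286615 0.0069851  3.24388174] 1481 0.7972825596613604
  pointer 0.8813451766905207 [0.1077594  2.12016318] 191
s3 plane angle 0.8975103954252763 k [0.00751054 0.00861147 3.05570316] 1348 0.7369461876609777
  pointer 0.8934450490060042 [0.00344506 1.37595835] 229
t3 plane angle 0.8988117154012304 k [0.00881194 0.00761353 2.24582247] 343 1.345258141140668
  pointer 0.8890593181034107 [-9.40682174e-04  6.60306182e+00] 34
```

Lid depth-fit angle is about 0.897 and the pointer about 0.893. Releasing and withdrawing upward.

Emit:
{"api": "step_arm", "payload": {"increments": [[[0, 0, 0, 0, 0, 0, -1], [0, 0, 0, 0, 0, 0, -1], [0, 0, 0, 0, 0, 0, -1], [0, 0, 0, 0, 0, 0, -1], [0, 0, 0, 0, 0, 0, -1]]]}}

```text
clock: 7.35
eef_pos: [569.9, -24.4, 434.4]
eef_rot: [3.142, 0.0, -2.836]
wrist_force: [-0.7, 0.0, -0.2]
finger_gap: 62.4
finger_force: 0.0
```

Emit:
{"api": "step_arm", "payload": {"increments": [[[0, 0, 0, 0, 0, 0, -1], [0, 0, 0, 0, 0, -0.4, -1], [0, 0, 0, 0, 0, -0.7, -1], [0, 0, 0, 0, 0, -0.7, -1], [0, 0, 0, 0, 0, -0.7, -1]]]}}

```text
clock: 7.85
eef_pos: [569.8, -24.4, 535.5]
eef_rot: [3.142, -0.0, -2.836]
wrist_force: [0.4, 0.2, -0.4]
finger_gap: 94.2
finger_force: 0.0
```

```bash
python3 - <<'E'
from lid import *
shot('side','s4');shot('top','t4')
ang('s4',.89);ang('t4',.89)
a=cv2.imread('pics/s4.png')[120:260,235:395];cv2.imwrite('pics/s4c.png',cv2.resize(a,None,fx=4,fy=4,interpolation=cv2.INTER_CUBIC))
E
```

```text
s4 plane angle 0.8979208454038283 k [0.00792101 0.00814096 3.02001276] 1358 0.7334492769074518
  pointer 0.8968006641624856 [0.00680077 0.89294684] 238
t4 plane angle 0.9002052498006377 k [0.0102056  0.02055331 1.167096  ] 225 1.4302952838521346
  pointer 0.9114374303508088 [0.02144071 3.1026867 ] 33
```

View pics/s4c.png

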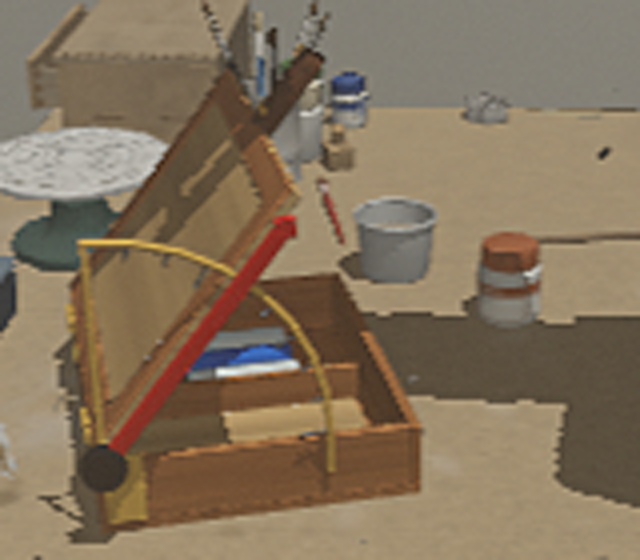

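The lid stands on its own with its left edge parallel to the pointer: edge end at crop (297,193), pointer tip at (288,226). Measured in the same picture, the lid is at 0.898 and the pointer at 0.897. The gripper is clear and the tub and jar are untouched.

```bash
python3 -c "
from cell import workorder
print(workorder.sign_off())"
```

```text
the job is handed in; nothing more can be done
None
```

The lid is standing at the pointer's slope (lid about 0.898 rad, pointer about 0.897 rad by the side camera), the gripper is clear of it, and the job was handed in at about 8 s; no verdict came back.

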